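# Size a steel collar on the sprung stepped cone and sort it

## Task

Take the steel collar that stands on the cork pad, slide it upright down the stepped cone so that it pushes the black marker ring ahead of it, until it stops firmly on its step and the sprung cone just begins to give; do not press hard, and let nothing but the collar push the cone or its marker. Then lift the collar straight off, leaving the marker where it stopped as the reading, and set it down gently and upright in the tray place with the same number of tacks as that step has lines (one for the top step, two for the middle, three for the lowest). Leave the other two collars, the mallet and the chisel alone.

Things in the scene. Friction and masses are not known exactly. Their poses are not given: they have to be found in the camera images.
- collar_a_mid (a point): a collar, same outside as the other two (steel, 44 mm diameter, 40 mm tall, open bore right through, vertical as it stands); this point is its centre, 20 mm above its underside. Its bore is one of 18, 25 or 32 mm; which one is not told here
- collar_b_mid (a point): a collar, same outside as the other two (steel, 44 mm diameter, 40 mm tall, open bore right through, vertical as it stands); this point is its centre, 20 mm above its underside. Its bore is one of 18, 25 or 32 mm; which one is not told here
- collar_c_mid (a point): a collar, same outside as the other two (steel, 44 mm diameter, 40 mm tall, open bore right through, vertical as it stands); this point is its centre, 20 mm above its underside. Its bore is one of 18, 25 or 32 mm; which one is not told here
- collar_a: the collar whose centre is collar_a_mid; origin at the centre of its underside
- collar_b: the collar whose centre is collar_b_mid; origin at the centre of its underside
- collar_c: the collar whose centre is collar_c_mid; origin at the centre of its underside
- pad: square cork pad, 84 x 84 mm, 6 mm thick, fixed; origin at the centre of its underside. One of the three collars stands at its middle (within 6 mm): that is the one to be sized. The other two stand on a plywood board 6 mm thick
- gauge: the sizing gauge: fixed wooden block 100 x 100 mm, 30 mm high, with a dark sleeve of 52 mm diameter up to 50 mm, out of which the vertical steel stepped cone rises to 130 mm above the table. Origin at the centre of the block's underside, on the cone's axis; z up. Carries cone and marker
- cone_tip (a point): centre of the cone's tip, 130 mm above the table when not pressed, on the vertical axis. Downwards from the tip: a rounded nose of 14 mm diameter, then bevelled steps out to 21, 28 and 35 mm. A collar upright on the axis stops with its underside about 22.5 mm below the tip (18 mm bore, top step, one black line), 40.5 mm (25 mm bore, middle step, two lines) or 58.5 mm (32 mm bore, lowest step, three lines)
- cone (a joint): how far the whole sprung cone is pressed down into its sleeve, m; 0 at rest. It only begins to sink at about 9 N of downward push in all, and then takes 1.8 N per mm; it should be pressed 1 to 6 mm (about 11 to 20 N), over 8 mm (about 24 N) is too hard. It springs back when let go
- marker (a joint): how far the black marker ring has been slid down the cone from its top position, m. The ring is coaxial with the cone, 49 mm outside, 36 mm inside, 6 mm thick, its upper face 8 mm below the tip at joint value 0 (starts at 0 to 5 mm); the collar's underside pushes on it. It slides with about 4 N of friction, stays where it is left, and cannot be pulled up by the collar. After sizing it reads about 14.5 mm (top step), 32.5 mm (middle) or 50.5 mm (lowest)
- tray: fixed low wooden tray, 246 x 126 mm, floor 5 mm thick, rims and dividers up to 10 mm above the table, three places in a row along its x axis, each about 78 x 116 mm; round black tack heads in each place's floor, one, two or three (in a row at both ends of the place). Origin at the centre of its underside
- place1 (a point): centre of the floor of the tray place with one tack, 5 mm above the table (for the top step)
- place2 (a point): the same for the middle place, two tacks (for the middle step)
- place3 (a point): the same for the place with three tacks (for the lowest step)
- mallet: bystander: carver's wooden mallet standing on its head, 96 mm across, 225 mm tall; origin at the centre of its underside
- chisel: bystander: chisel lying on the bench beyond the gauge, 255 mm long along its y axis, up to 22 mm thick; origin under the end of the handle where the blade begins
Not all that is in view belongs to the job. What is shaped like the collar_a but purple or turquoise is not meant.

How it is judged (in metres and radians):
On the way:
1. the collar from the pad, upright on the cone, is pressed onto its step so that the cone gives by at least 0.8 mm, with the marker pushed down to that step (((value of joint cone above 0.0008 m and horizontal distance between collar_c_mid and cone_tip below 0.005 m and angle between collar_c_mid's own z axis and vertical below 0.12 rad and z of collar_c_mid in the frame of cone_tip between -0.0055 and 0.0005 m and value of joint marker between 0.0115 and 0.0175 m and horizontal distance between each of collar_a_mid, collar_b_mid and pad above 0.06 m and distance of each of collar_a_mid, collar_b_mid from where it was at the start of the episode below 0.02 m) or (value of joint cone above 0.0008 m and horizontal distance between collar_a_mid and cone_tip below 0.005 m and angle between collar_a_mid's own z axis and vertical below 0.12 rad and z of collar_a_mid in the frame of cone_tip between -0.0235 and -0.0175 m and value of joint marker between 0.0295 and 0.0355 m and horizontal distance between each of collar_c_mid, collar_b_mid and pad above 0.06 m and distance of each of collar_c_mid, collar_b_mid from where it was at the start of the episode below 0.02 m) or (value of joint cone above 0.0008 m and horizontal distance between collar_b_mid and cone_tip below 0.005 m and angle between collar_b_mid's own z axis and vertical below 0.12 rad and z of collar_b_mid in the frame of cone_tip between -0.0415 and -0.0355 m and value of joint marker between 0.0475 and 0.0535 m and horizontal distance between each of collar_c_mid, collar_a_mid and pad above 0.06 m and distance of each of collar_c_mid, collar_a_mid from where it was at the start of the episode below 0.02 m))), for 0.15 s.
At the end, for the whole second after the job is handed in: The collar from the pad stands upright (0.1 rad), at rest on the tray floor within 25 mm of the centre of its step's place; the marker is within 3 mm of that step's reading; the cone is back up (under 1 mm); the other collars are within 20 mm of their starts (((horizontal distance between collar_c_mid and place1 below 0.025 m and angle between collar_c_mid's own z axis and vertical below 0.1 rad and height (world z) of collar_c_mid between 0.021 and 0.029 m and linear speed of collar_c below 0.02 m/s and value of joint marker between 0.0115 and 0.0175 m and value of joint cone below 0.001 m and horizontal distance between each of collar_a_mid, collar_b_mid and pad above 0.06 m and distance of each of collar_a_mid, collar_b_mid from where it was at the start of the episode below 0.02 m) or (horizontal distance between collar_a_mid and place2 below 0.025 m and angle between collar_a_mid's own z axis and vertical below 0.1 rad and height (world z) of collar_a_mid between 0.021 and 0.029 m and linear speed of collar_a below 0.02 m/s and value of joint marker between 0.0295 and 0.0355 m and value of joint cone below 0.001 m and horizontal distance between each of collar_c_mid, collar_b_mid and pad above 0.06 m and distance of each of collar_c_mid, collar_b_mid from where it was at the start of the episode below 0.02 m) or (horizontal distance between collar_b_mid and place3 below 0.025 m and angle between collar_b_mid's own z axis and vertical below 0.1 rad and height (world z) of collar_b_mid between 0.021 and 0.029 m and linear speed of collar_b below 0.02 m/s and value of joint marker between 0.0475 and 0.0535 m and value of joint cone below 0.001 m and horizontal distance between each of collar_c_mid, collar_a_mid and pad above 0.06 m and distance of each of collar_c_mid, collar_a_mid from where it was at the start of the episode below 0.02 m))); the robot touches nothing.
It fails at once if the cone pressed in by more than 8 mm (about 24 N) (value of joint cone above 0.008 m).
It fails at once if the robot itself pushing the gauge, its cone or marker (over 3 N) (contact force between any of the fingers, the arm and gauge above 3 N).
It fails at once if the collar dropped or slammed into the tray (over 40 N) (contact force between any of collar_c, collar_a, collar_b and tray above 40 N).
It fails at once if mallet or chisel moved by more than 20 mm (distance of any of mallet, chisel from where it was at the start of the episode above 0.02 m).
It also fails if it takes over 58 s, if anything falls off the work surface, if the arm or the gripper's body presses on something with over 40 N, if the wrist force passes 120 N, or if a joint passes its speed limit or range.

## Robot

A 6-joint arm with a two-finger parallel gripper is mounted at the origin on the work surface. World frame = base frame: x ahead of the robot, y to its left, z up, the work surface at z = 0. Lengths are in m, angles in degrees, forces in N, time in s.
With the tool pointing down it reaches from about 0.3 to 0.85 m from the base axis. Payload 4.2 kg.
Tool frame: the origin (TCP) lies between the finger pads; the fingertips stand 22 mm ahead of it and the grasp point (between the pads) lies 3 mm ahead of it (robot.finger_overhang is the distance from the TCP to the fingertips, in m); z points along the fingers, x is the direction in which the jaws open and shut, and the axes are right-handed (so a half turn about z gives the same grasp; the last joint's range is limited). The gripper opens to 91 mm and grips with 3 to 60 N. Pads are 32 mm wide; open, the fingers measure 118 mm over their backs; the gripper's body (76 mm by 178 mm) begins 60 mm behind the grasp point.
Start: joints at [62.051, 18.312, 89.639, -0, 72.044, -1.146], TCP at [0.259, 0.513, 0.236] pointing down, gripper open.
Joint ranges: [-177.97, 177.97], [-48.28, 115.42], [12.27, 149.76], [-77.06, 257.06], [2.81, 150.46], [-146.56, 146.56]. Speed limits (degrees/s): [147.25, 147.25, 180, 180, 180, 180].

## Interface

Orientations are given as [roll, pitch, yaw] about the fixed x, y, z axes, in that order (R = Rz(yaw) Ry(pitch) Rx(roll)).
In Python, from rig import sense, snapshot, camera_model, order, robot gives the robot as it stands. The module is installed in compiled form; this text tells all that it offers.
- The arm moves only by the tool drive_tool, never from a script. Its argument "increments" is a list of rows, each a list of 6 numbers: the shift along the tool's x, y, z scaled (see below), then the turn, a rotation vector about the tool's x, y, z scaled (see below). In form: [[x, y, z, rx, ry, rz], ...]. A call has 1 to 20 rows; each row is the pose to reach, as a shift and turn from the pose commanded when the call began, along the tool's axes at that moment; what a row does not reach only later rows make up. The controller multiplies each number of a shift by 0.15 m and each number of a turn by pi/4 rad. A row lasts 1/12 s, in which the tool goes at most 41.7 mm and 7.16 degrees, less where a joint would pass 70% of its speed; a pose out of reach is approached as far as the arm can. A call with a number of a shift or a turn outside -1 to 1 is refused whole. A call with a gripper value outside its range is refused whole. "jaw" is the gripper command: -1 is shut, 1 is fully open, values between are in proportion, set as the call begins (left out, the last holds). The fingers move at their own pace and stop on an object; "force" is the grip in N (left out, the last holds). Time passes only in rows, so rows that repeat a pose let the fingers close. It gives the time, the measured TCP pose, the force and the opening at its end, in the units of the state.
- sense(): the state, without advancing time (a new reading comes with each control period).
- snapshot(name): name is "scene" or "top" or "wrist"; returns the picture (480x640x3 uint8, red, green, blue); there is no depth.
- camera_model(name): a dict with "vertical_fov" (degrees; the focal length in pixels is half the picture's height over the tangent of half this angle, whatever the lens; pixels are square), "cx", "cy" (the principal point, pixels), "distortion" ([k1, k2, p1, p2, k3] as OpenCV has them; the pictures are not rectified), "rvec" (rotation vector, rad) and "tvec" (3), from world to camera coordinates, as OpenCV has them. Camera axes: x right, y down, z forward; pixel columns grow to the right and rows downward; lengths in m; the calibration is good to about 2 mm. A picture is of the moment at which its call begins: read the wrist's pose just before it. camera_model takes no time and is no camera call; for the wrist camera it gives the pose at the moment of the call.
- order.close_job(): hands the job in, once; it reports no verdict.
The state is a dict: "time_s": time; "qpos": joint angles; "joint_velocities": joint speeds; "joint_efforts": joint torques, N m; "tcp_pos": TCP position; "ee_rot": TCP orientation; "force": force on the tool from outside, world axes, zero at the start; "wrist_torque": the same for the moment, N m; "grip_width": finger opening in m.
Only numpy, scipy, OpenCV 4.12 (cv2) and the standard library are available. Lean on these libraries where they do the work, as an engineer would, in place of code of your own. Each camera call takes 0.05 s, during which the arm holds its last target. There are 200 camera calls.

## Working session

There is one attempt and no reset: what is moved stays moved. The work goes in short steps, Python scripts to look and compute and a tool call to move; the robot and the scene stay as the last step left them, time stands still between calls to the robot, and variables do not carry over. Pictures are saved under pics/ and viewed, about 8 in all and at most 12, crops included, and the job is handed in when it is done.

Besides the shell and the picture viewer there is one more tool, called after ">>>" in YAML: its name, and indented under it one key for each argument. drive_tool: Moves the arm, as the interface text tells. Shifts and turns lie within -1 to 1; 1 stands for 0.15 m of shift or pi/4 rad of turn. Its arguments: {"type":"object","properties":{"increments":{"type":"array","items":{"type":"array","items":{"type":"number","minimum":-1,"maximum":1}}},"jaw":{"type":"number"},"force":{"type":"number"}},"required":["increments"]}

```bash
mkdir -p pics; cat > h.py <<'E'
import numpy as np, cv2
from rig import sense, snapshot, camera_model, order, robot
def K(m):
    f=240/np.tan(np.radians(m["vertical_fov"]/2)); return np.array([[f,0,m["cx"]],[0,f,m["cy"]],[0,0,1.]])
def ray(m,px):
    u=cv2.undistortPoints(np.array([[px]],float),K(m),np.array(m["distortion"],float))[0,0]
    R,_=cv2.Rodrigues(np.array(m["rvec"],float)); t=np.array(m["tvec"],float).ravel()
    return -R.T@t, R.T@np.array([u[0],u[1],1.])
def onz(m,px,z):
    o,d=ray(m,px); return o+d*(z-o[2])/d[2]
def proj(m,P):
    return cv2.projectPoints(np.array(P,float).reshape(-1,1,3),np.array(m["rvec"],float),np.array(m["tvec"],float),K(m),np.array(m["distortion"],float))[0][:,0]
def save(n,im,s=1): cv2.imwrite(f"pics/{n}.png",cv2.resize(im[...,::-1],None,fx=s,fy=s))
E
python3 - <<'E'
from h import *
s=sense(); print(s)
for n in("top","scene","wrist"):
    im=snapshot(n); save(n+"0",im); m=camera_model(n); print(n,m["vertical_fov"],ray(m,(320,240)))
E
```

```text
{'time_s': 0.0, 'qpos': array([ 6.20513784e+01,  1.83516383e+01,  8.97061737e+01, -9.45707970e-04,
        7.20444951e+01, -1.14608523e+00]), 'joint_velocities': array([-0.03429554,  0.04199104, -0.00450234, -0.00440682,  0.14708842,
        0.02057953]), 'joint_efforts': array([-1.67836577e-03, -4.12458980e+01, -2.31975031e+01,  7.24125886e-02,
        4.55535657e-02, -1.61104763e-04]), 'tcp_pos': array([0.25906265, 0.51280827, 0.23512186]), 'ee_rot': array([-1.79998853e+02,  1.02304581e-01,  6.31977570e+01]), 'force': array([-0.73669803, -0.07206931, -0.71318409]), 'wrist_torque': array([0.0204556 , 0.02258127, 0.0362896 ]), 'grip_width': 0.09102997764730762}
top 54.965196729611286 (array([0.41584357, 0.01845845, 0.95952176]), array([ 0.21245844, -0.01449627, -0.97720545]))
scene 56.943602616015134 (array([1.08949355, 0.21762494, 0.78065635]), array([-0.57767402, -0.22848647, -0.78370601]))
wrist 66.17508413810489 (array([0.1997784 , 0.54454335, 0.38436566]), array([ 0.22564928, -0.11174263, -0.9678427 ]))
```

View pics/top0.png

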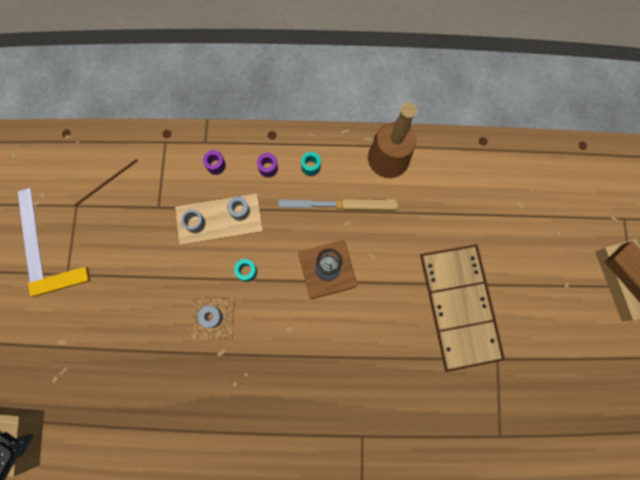

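View pics/scene0.png

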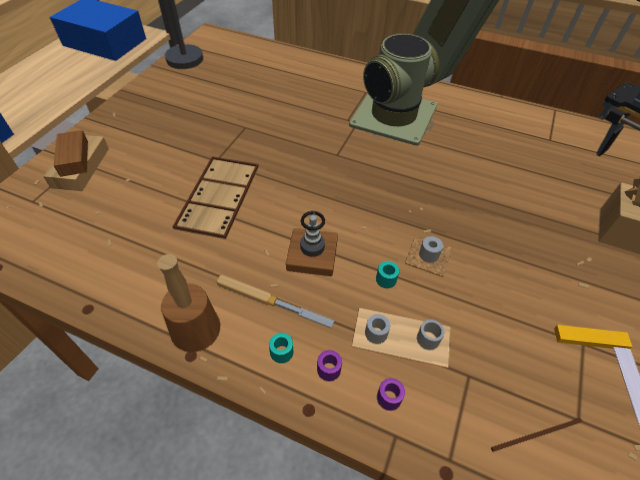

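Top view: grey collar on cork pad at (208,316). Things it could be confused with are the grey collars on plywood at (192,221) and (237,208), turquoise at (245,269) and (311,162), and purple at (214,161) and (267,163). I choose (208,316). The gauge is at (328,264), and the tray at (462,307) has one tack in its near place (bottom). Next is a close crop plus measurements.

```bash
python3 - <<'E'
from h import *
top=cv2.imread("pics/top0.png")[...,::-1]; sc=cv2.imread("pics/scene0.png")[...,::-1]
c=lambda im,x,y,r:cv2.resize(im[y-r:y+r,x-r:x+r],(380,280) if 0 else (290,290),interpolation=cv2.INTER_CUBIC)
out=np.vstack([np.hstack([c(top,208,316,25),c(top,328,264,30)]),np.hstack([c(sc,431,249,28),c(sc,313,238,36)])])
save("crop1",out)
for n,im,px in(("top",top,(208,316)),("scene",sc,(431,249))):
    m=camera_model(n); hsv=cv2.cvtColor(im.copy(),cv2.COLOR_RGB2HSV)
    print(n,onz(m,px,.046))
m=camera_model("top")
print("tip",onz(m,(328,262),.13), "scene tip",onz(camera_model("scene"),(313,215),.13))
for p in[(448,349),(492,341),(440,307),(439,314),(483,299),(485,306),(431,266),(432,273),(435,280)]: print(p,onz(m,p,.005))
print("tray corners",[onz(m,p,.01)[:2].round(3) for p in[(421,255),(477,246),(503,357),(447,370)]])
print("block",[onz(m,p,.03)[:2].round(3) for p in[(299,251),(345,241),(356,286),(311,298)]])
E
```

```text
top [0.45654359 0.22222408 0.046     ]
scene [0.47370008 0.22459474 0.046     ]
tip [ 0.55552658 -0.00916962  0.13      ] scene tip [ 0.55810309 -0.00941362  0.13      ]
(448, 349) [ 0.40177753 -0.26101288  0.005     ]
(492, 341) [ 0.41853915 -0.35383782  0.005     ]
(440, 307) [ 0.48695923 -0.24688979  0.005     ]
(439, 314) [ 0.47253067 -0.24435341  0.005     ]
(483, 299) [ 0.50478787 -0.33885266  0.005     ]
(485, 306) [ 0.49025731 -0.34241012  0.005     ]
(431, 266) [ 0.57257455 -0.23053417  0.005     ]
(432, 273) [ 0.55773936 -0.23219653  0.005     ]
(435, 280) [ 0.5430656 -0.2381031  0.005    ]
tray corners [array([ 0.595, -0.209]), array([ 0.617, -0.33 ]), array([ 0.386, -0.374]), array([ 0.36 , -0.256])]
block [array([0.594, 0.047]), array([ 0.617, -0.047]), array([ 0.524, -0.07 ]), array([0.498, 0.021])]
```

View pics/crop1.png

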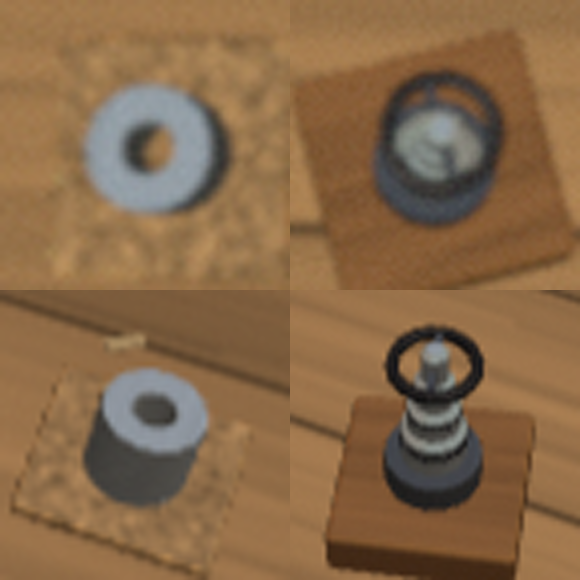

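Both crops show the pad collar's bore at about 0.39 of its outside diameter, so about 17–18 mm. That makes it the top step and the place with one tack (the near one). The marker ring sits near the tip. Moving over the pad, turning the tool to yaw 0.

```bash
python3 - <<'E'
from h import *
t=camera_model("top");s=camera_model("scene")
print(onz(t,(208.5,316.5),.046),onz(s,(432.5,242.8),.046)); print(onz(t,(329,260.5),.13),onz(s,(313.5,215.7),.13))
E
```

```text
[0.45559812 0.22117041 0.046     ] [0.45617892 0.22332011 0.046     ]
[ 0.55833577 -0.01095123  0.13      ] [ 0.55937081 -0.00777856  0.13      ]
```

>>> drive_tool:
  increments:
    - [-0.56, 1, 0, 0, 0, 1]
    - [-0.56, 1, 0, 0, 0, 1]
    - [-0.56, 1, 0, 0, 0, 1]
    - [-0.56, 1, 0, 0, 0, 1]
    - [-0.56, 1, 0, 0, 0, 1]
    - [-0.56, 1, 0, 0, 0, 1]
    - [-0.56, 1, 0, 0, 0, 1]
    - [-0.56, 1, 0, 0, 0, 1]
  jaw: 1

```text
time_s: 0.82
tcp_pos: [0.3555, 0.3701, 0.2358]
ee_rot: [180.0, 0.0, 18.1]
force: [-1.1, 0.4, -0.0]
grip_width: 0.0915
```

>>> drive_tool:
  increments:
    - [0.33, 1, 0.4, 0, 0, 0.402]
    - [0.33, 1, 0.4, 0, 0, 0.402]
    - [0.33, 1, 0.4, 0, 0, 0.402]
    - [0.33, 1, 0.4, 0, 0, 0.402]
    - [0.33, 1, 0.4, 0, 0, 0.402]
    - [0.33, 1, 0.4, 0, 0, 0.402]
    - [0.33, 1, 0.4, 0, 0, 0.402]

```text
time_s: 1.4
tcp_pos: [0.449, 0.244, 0.176]
ee_rot: [-180.0, 0.0, 0.1]
force: [-0.2, 0.3, -0.1]
grip_width: 0.0907
```

```bash
python3 - <<'E'
from h import *
s=sense(); m=camera_model("wrist"); im=snapshot("wrist"); save("w1",im)
print(s["tcp_pos"],s["ee_rot"],s["force"],ray(m,(320,240))[0])
np.savez("w1.npz",**{k:np.array(v) for k,v in m.items()})
print(proj(m,[[.456,.222,.046]]))
E
```

```text
[0.44901667 0.24400614 0.17600374] [-1.79968374e+02  2.58422399e-02  1.17899197e-01] [-0.15047822  0.32304558 -0.08901356] [0.44981055 0.31246671 0.32510026]
[[326.41726577 262.12654142]]
```

View pics/w1.png

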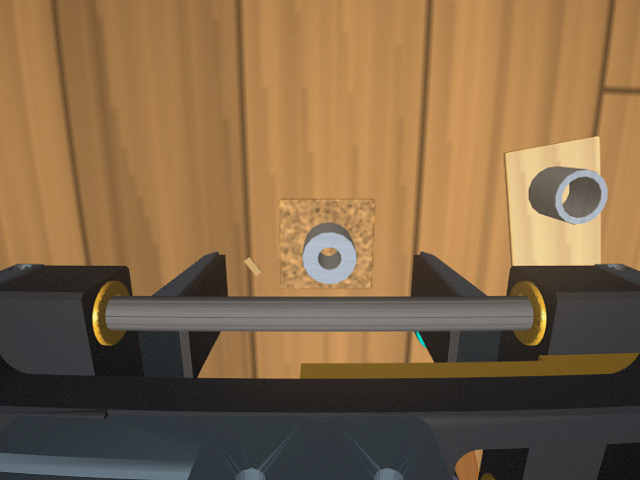

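The wrist view shows the pad collar's top face centred near (329,258) between the open fingers. The bore is about 0.41 of the outside, which confirms 18 mm. I'll fit the face precisely.

```bash
cat >> h.py <<'E'
def face(im,c,r=45,lo=120):
    """ellipse of bright bluish-grey collar face near c"""
    x0,y0=int(c[0])-r,int(c[1])-r; a=im[y0:y0+2*r,x0:x0+2*r].astype(int)
    k=((a[...,2]>=a[...,0]-5)&(a.mean(2)>lo)).astype(np.uint8)
    cs,_=cv2.findContours(k,cv2.RETR_CCOMP,cv2.CHAIN_APPROX_NONE); cs=sorted(cs,key=cv2.contourArea)[::-1][:2]
    return [(np.array(e[0])+[x0,y0],e[1]) for e in (cv2.fitEllipse(x) for x in cs)]
E
python3 - <<'E'
from h import *
m=dict(np.load("w1.npz")); im=cv2.imread("pics/w1.png")[...,::-1]
for c,ax in face(im,(329,258)): print(c,ax,onz(m,c,.046))
E
```

```text
[329.05875015 257.38752747] (50.55545425415039, 52.811614990234375) [0.45806127 0.22594415 0.046     ]
[329.06887054 257.70145416] (23.1397647857666, 23.725759506225586) [0.45807181 0.2256841  0.046     ]
```

>>> drive_tool:
  increments:
    - [0.057, 0.13, 0.25, 0, 0, 0]
    - [0.057, 0.13, 0.5, 0, 0, 0]
    - [0.057, 0.13, 0.7, 0, 0, 0]
    - [0.057, 0.13, 0.82, 0, 0, 0]
    - [0.057, 0.13, 0.88, 0, 0, 0]
    - [0.057, 0.13, 0.91, 0, 0, 0]
    - [0.057, 0.13, 0.91, 0, 0, 0]
    - [0.057, 0.13, 0.91, 0, 0, 0]

```text
time_s: 2.12
tcp_pos: [0.4585, 0.2252, 0.0406]
ee_rot: [-179.9, -0.1, 0.2]
force: [-0.6, -0.2, 0.2]
grip_width: 0.0913
```

```bash
python3 - <<'E'
from h import *
s=sense(); m=camera_model("wrist"); im=snapshot("wrist"); save("w2",im)
print(s["tcp_pos"],s["ee_rot"],s["force"]); p=proj(m,[[.4575,.2245,.046]])[0]; print(p)
for c,ax in face(im,p,60): print(c,ax,onz(m,c,.046))
E
```

```text
[0.45848412 0.22519243 0.0406485 ] [-1.79931553e+02 -1.34814801e-01  1.76086203e-01] [-0.56612892 -0.22022716  0.20022821]
[314.36682769 312.64402558]
[315.8124733  282.20769119] (33.854190826416016, 100.40267944335938) [0.45808912 0.23827473 0.046     ]
[315.70721436 341.04920197] (24.97688865661621, 92.94308471679688) [0.45809191 0.21103013 0.046     ]
```

>>> drive_tool:
  increments:
    - [0, 0, 0, 0, 0, 0]
    - [0, 0, 0, 0, 0, 0]
    - [0, 0, 0, 0, 0, 0]
    - [0, 0, 0, 0, 0, 0]
    - [0, 0, 0, 0, 0, 0]
    - [0, 0, 0, 0, 0, 0]
    - [0, 0, 0, 0, 0, 0]
    - [0, 0, 0, 0, 0, 0]
    - [0, 0, 0, 0, 0, 0]
    - [0, 0, 0, 0, 0, 0]
    - [0, 0, 0, 0, 0, 0]
    - [0, 0, 0, 0, 0, 0]
  jaw: -1
  force: 40

```text
time_s: 3.17
tcp_pos: [0.4576, 0.2241, 0.0394]
ee_rot: [180.0, 0.0, 0.1]
force: [0.5, -0.9, 1.7]
grip_width: 0.0435
```

>>> drive_tool:
  increments:
    - [0, 0, -0.15, 0, 0, 0]
    - [0, 0, -0.4, 0, 0, 0]
    - [0, 0, -0.65, 0, 0, 0]
    - [0, 0, -0.85, 0, 0, 0]
    - [0, 0, -1, 0, 0, 0]
    - [0, 0, -1, 0, 0, 0]
    - [0, 0, -1, 0, 0, 0]

```text
time_s: 3.75
tcp_pos: [0.4579, 0.2241, 0.1898]
ee_rot: [-180.0, -0.1, 0.1]
force: [-0.2, -0.4, -3.6]
grip_width: 0.0437
```

>>> drive_tool:
  increments:
    - [0.2, 0.25, -0.2, 0, 0, 0]
    - [0.4, 0.5, -0.2, 0, 0, 0]
    - [0.55, 0.75, -0.2, 0, 0, 0]
    - [0.67, 0.9, -0.2, 0, 0, 0]
    - [0.67, 0.9, -0.2, 0, 0, 0]
    - [0.67, 0.9, -0.2, 0, 0, 0]

```text
time_s: 4.25
tcp_pos: [0.5589, 0.0868, 0.2164]
ee_rot: [179.9, 0.3, -0.1]
force: [0.5, 1.3, -2.9]
grip_width: 0.0436
```

```bash
python3 - <<'E'
from h import *
s=sense(); m=camera_model("wrist"); im=snapshot("wrist"); save("w3",im); np.savez("w3.npz",**{k:np.array(v) for k,v in m.items()})
print(s["tcp_pos"],s["ee_rot"],s["force"],s["grip_width"]); print(proj(m,[[.559,-.0095,.13],list(s["tcp_pos"]+[0,0,.0066])]))
E
```

```text
[0.55885642 0.08675111 0.21635493] [ 1.79937024e+02  2.62171017e-01 -1.26216116e-01] [ 0.49886166  1.31159926 -2.91584648] 0.04364566862984725
[[318.435474   376.50173273]
 [316.51076103 312.45366915]]
```

View pics/w3.png

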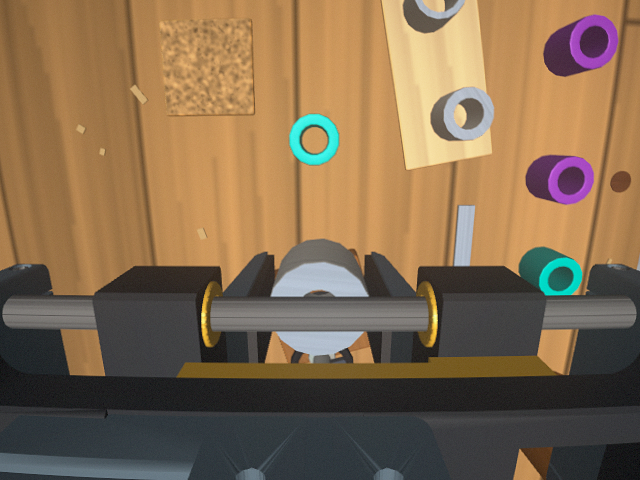

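The grasp is upright, with the collar face centred at about (320,305). The gauge is hidden under the palm, so I'll pass over it to view the tip from straight above.

>>> drive_tool:
  increments:
    - [0, 0.25, 0, 0, 0, 0]
    - [0, 0.5, 0, 0, 0, 0]
    - [0, 0.75, 0, 0, 0, 0]
    - [0, 0.9, 0, 0, 0, 0]
    - [0, 1, 0, 0, 0, 0]
    - [0, 1, 0, 0, 0, 0]
    - [0, 1, 0, 0, 0, 0]

```text
time_s: 4.88
tcp_pos: [0.5577, -0.0596, 0.2182]
ee_rot: [-179.9, 0.2, 0.1]
force: [0.4, -0.3, -2.2]
grip_width: 0.0434
```

```bash
python3 - <<'E'
from h import *
s=sense(); m=camera_model("wrist"); im=snapshot("wrist"); save("w4",im); np.savez("w4.npz",**{k:np.array(v) for k,v in m.items()})
print(s["tcp_pos"],s["ee_rot"]); p=proj(m,[[.559,-.0095,.13]])[0]; print(p, ray(m,p)[0])
x,y=map(int,p); x0,y0=max(x-80,0),max(y-80,0); print(x0,y0)
save("w4c",im[y0:y0+160,x0:x0+160],3.5)
E
```

```text
[ 0.55765789 -0.05957043  0.21820256] [-1.79909552e+02  1.59157397e-01  9.72088892e-02]
[320.07204451 174.75347993] [0.55880191 0.00874316 0.36734099]
240 94
```

View pics/w4c.png

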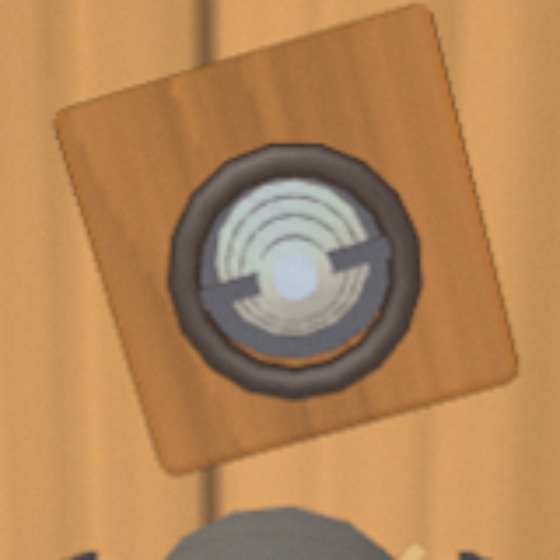

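```bash
python3 - <<'E'
from h import *
m=dict(np.load("w4.npz")); f=K(m)[0,0]; print(f)
print("tip",onz(m,(324.6,171.6),.13),"ring",[onz(m,(324.1,171.3),z) for z in(.122,.117)])
print("ring z from dia 72.9px:", .3673-f*.049/72.9)
im=cv2.imread("pics/w4.png")[...,::-1]
a=im[94:254,240:400].astype(int); k=((a.max(2)<90)&(np.ptp(a,axis=2)<40)).astype(np.uint8); 
cs,_=cv2.findContours(k,cv2.RETR_EXTERNAL,cv2.CHAIN_APPROX_NONE)
for c in cs:
    if cv2.contourArea(c)>2000: e=cv2.fitEllipse(c); print(np.array(e[0])+[240,94],e[1],[onz(m,np.array(e[0])+[240,94],z)[:2] for z in (.122,.117)])
E
```

```text
368.3342944277101
tip [ 0.56187831 -0.0074978   0.13      ] ring [array([ 0.56165157, -0.0078506 ,  0.122     ]), array([ 0.56170964, -0.00818878,  0.117     ])]
ring z from dia 72.9px: 0.11972276506230736
[323.41085815 170.27552795] (66.5593490600586, 68.27558898925781) [array([ 0.56119419, -0.00718436]), array([ 0.56124294, -0.00750896])]
```

```bash
python3 - <<'E'
from h import *
m=dict(np.load("w3.npz")); im=cv2.imread("pics/w3.png")[...,::-1]
# predicted face outline points for collar centred on TCP xy, several y offsets -> compare with bottom edge and left/right edges
for oy in(-.003,0,.003):
    a=np.linspace(0,2*np.pi,73); c=np.array([.55886,.08675+oy,.2164-.0334+.04])
    q=proj(m,c+np.c_[.022*np.cos(a),.022*np.sin(a),0*a]); b=proj(m,c+np.c_[.009*np.cos(a),.009*np.sin(a),0*a]); print(oy,q.min(0),q.max(0),"bore",b.min(0),b.max(0))
save("w3c",np.hstack([im[235:385,250:400]]),4)
E
```

```text
-0.003 [264.6459152  269.77922563] [368.51049444 364.54681531] bore [295.28321092 299.31388421] [337.80916666 338.06245025]
0 [264.36123782 262.7750463 ] [368.75289451 358.54423691] bore [295.15362643 292.61513451] [337.8957124  331.77404056]
0.003 [264.07545318 255.69948341] [368.9961308 352.4765318] bore [295.02350013 285.84651232] [337.98252101 325.41836822]
```

View pics/w3c.png

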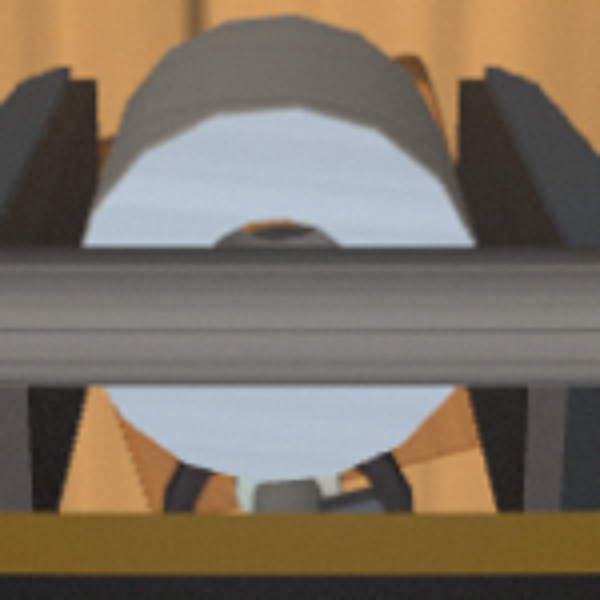

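The face's centre row is about 308 and its column about 320, so the wrist camera's bias is small, about 1 mm. Combining all views, the TCP target over the cone is about (0.5606, -0.0085). I'll hover about 9 mm above the tip and check.

>>> drive_tool:
  increments:
    - [0.017, -0.18, 0, 0, 0, 0]
    - [0.017, -0.35, 0.05, 0, 0, 0]
    - [0.017, -0.35, 0.15, 0, 0, 0]
    - [0.017, -0.35, 0.25, 0, 0, 0]
    - [0.017, -0.35, 0.31, 0, 0, 0]
    - [0.017, -0.35, 0.317, 0, 0, 0]
    - [0.017, -0.35, 0.317, 0, 0, 0]
    - [0.017, -0.35, 0.317, 0, 0, 0]
    - [0.017, -0.35, 0.317, 0, 0, 0]

```text
time_s: 5.68
tcp_pos: [0.5618, -0.0081, 0.1728]
ee_rot: [-180.0, -0.1, 0.1]
force: [0.8, 0.6, -1.9]
grip_width: 0.0433
```

```bash
python3 - <<'E'
from h import *
s=sense(); print(s["tcp_pos"],s["ee_rot"],s["force"])
o=[]
for n in("scene","top"):
    m=camera_model(n); im=snapshot(n); save(n+"5",im); p=proj(m,[[.5606,-.0085,.135]])[0].astype(int); r=40 
    print(n,p-r, proj(m,[[.5606,-.0085,.1386],[.5606,-.0085,.1786],[.5606,-.0085,.13]])); o.append(cv2.resize(im[p[1]-r:p[1]+r,p[0]-r:p[0]+r],(400,400),interpolation=cv2.INTER_CUBIC))
save("c5",np.hstack(o))
E
```

```text
[ 0.56183715 -0.0081367   0.17281424] [-1.79993561e+02 -1.08773729e-01  1.03779637e-01] [ 0.76281153  0.56808817 -1.91128689]
scene [272 174] [[312.96283378 213.08010096]
 [313.22234461 198.81200121]
 [312.90948045 216.01300819]]
top [287 218] [[327.84136695 258.43012194]
 [328.66534873 254.40721292]
 [327.67418594 259.24618085]]
```

View pics/c5.png

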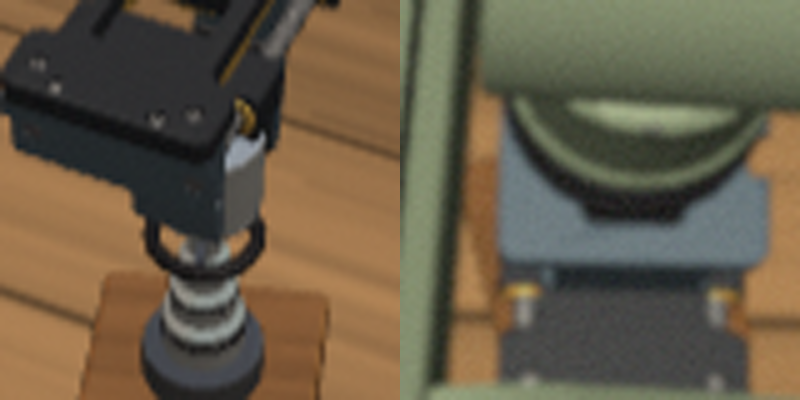

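>>> drive_tool:
  increments:
    - [0, 0.005, 0.02, 0, 0, 0]
    - [0, 0.005, 0.04, 0, 0, 0]
    - [0, 0.005, 0.06, 0, 0, 0]
    - [0, 0.005, 0.08, 0, 0, 0]
    - [0, 0.005, 0.1, 0, 0, 0]
    - [0, 0.005, 0.12, 0, 0, 0]
    - [0, 0.005, 0.124, 0, 0, 0]
    - [0, 0.005, 0.124, 0, 0, 0]

```text
time_s: 6.45
tcp_pos: [0.5612, -0.0089, 0.1531]
ee_rot: [-180.0, 0.0, 0.1]
force: [-0.7, 0.2, -2.5]
grip_width: 0.0435
```

>>> drive_tool:
  increments:
    - [0, 0, 0.01, 0, 0, 0]
    - [0, 0, 0.02, 0, 0, 0]
    - [0, 0, 0.03, 0, 0, 0]
    - [0, 0, 0.04, 0, 0, 0]
    - [0, 0, 0.04, 0, 0, 0]
    - [0, 0, 0.04, 0, 0, 0]

```text
time_s: 6.95
tcp_pos: [0.5613, -0.0089, 0.1471]
ee_rot: [-180.0, -0.0, 0.1]
force: [-0.3, 0.8, -0.3]
grip_width: 0.0434
```

The collar is over the nose with no side force, and the marker's friction is being felt. Continuing gently.

>>> drive_tool:
  increments:
    - [0, 0, 0.008, 0, 0, 0]
    - [0, 0, 0.016, 0, 0, 0]
    - [0, 0, 0.024, 0, 0, 0]
    - [0, 0, 0.032, 0, 0, 0]
    - [0, 0, 0.036, 0, 0, 0]
    - [0, 0, 0.036, 0, 0, 0]
    - [0, 0, 0.036, 0, 0, 0]

```text
time_s: 7.53
tcp_pos: [0.5613, -0.009, 0.1417]
ee_rot: [-180.0, -0.0, 0.1]
force: [0.3, -0.2, 0.1]
grip_width: 0.0433
```

>>> drive_tool:
  increments:
    - [0, 0, 0.004, 0, 0, 0]
    - [0, 0, 0.008, 0, 0, 0]
    - [0, 0, 0.012, 0, 0, 0]
    - [0, 0, 0.014, 0, 0, 0]
    - [0, 0, 0.014, 0, 0, 0]
    - [0, 0, 0.014, 0, 0, 0]

```text
time_s: 8.03
tcp_pos: [0.5613, -0.009, 0.1408]
ee_rot: [-180.0, -0.0, 0.1]
force: [-1.7, 0.5, 6.1]
grip_width: 0.0435
```

>>> drive_tool:
  increments:
    - [0, 0, 0.004, 0, 0, 0]
    - [0, 0, 0.008, 0, 0, 0]
    - [0, 0, 0.01, 0, 0, 0]
    - [0, 0, 0.01, 0, 0, 0]
    - [0, 0, 0.01, 0, 0, 0]
    - [0, 0, 0.01, 0, 0, 0]

```text
time_s: 8.53
tcp_pos: [0.5613, -0.0089, 0.1397]
ee_rot: [-180.0, -0.1, 0.1]
force: [-2.5, 0.1, 8.9]
grip_width: 0.0435
```

>>> drive_tool:
  increments:
    - [-0.003, 0, 0.004, 0, 0, 0]
    - [-0.003, 0, 0.008, 0, 0, 0]
    - [-0.003, 0, 0.008, 0, 0, 0]
    - [-0.003, 0, 0.008, 0, 0, 0]
    - [-0.003, 0, 0.008, 0, 0, 0]
    - [-0.003, 0, 0.008, 0, 0, 0]
    - [-0.003, 0, 0.008, 0, 0, 0]

```text
time_s: 9.12
tcp_pos: [0.5613, -0.0089, 0.1389]
ee_rot: [-180.0, -0.1, 0.1]
force: [-2.1, 0.2, 9.9]
grip_width: 0.0434
```

>>> drive_tool:
  increments:
    - [0, 0, 0.003, 0, 0, 0]
    - [0, 0, 0.006, 0, 0, 0]
    - [0, 0, 0.006, 0, 0, 0]
    - [0, 0, 0.006, 0, 0, 0]
    - [0, 0, 0.006, 0, 0, 0]

```text
time_s: 9.53
tcp_pos: [0.5613, -0.009, 0.1382]
ee_rot: [-180.0, -0.1, 0.1]
force: [-2.0, 0.1, 11.9]
grip_width: 0.0437
```

>>> drive_tool:
  increments:
    - [0, 0, -0.01, 0, 0, 0]
    - [0, 0, -0.03, 0, 0, 0]
    - [0, 0, -0.06, 0, 0, 0]
    - [0, 0, -0.1, 0, 0, 0]
    - [0, 0, -0.15, 0, 0, 0]
    - [0, 0, -0.25, 0, 0, 0]
    - [0, 0, -0.45, 0, 0, 0]
    - [0, 0, -0.55, 0, 0, 0]
    - [0, 0, -0.55, 0, 0, 0]
    - [0, 0, -0.55, 0, 0, 0]

```text
time_s: 10.37
tcp_pos: [0.561, -0.009, 0.2191]
ee_rot: [-180.0, -0.1, 0.1]
force: [0.5, 0.1, -3.8]
grip_width: 0.0434
```

About 15 N was reached, roughly 3 mm of give. The collar is now off. On to the one-tack place.

>>> drive_tool:
  increments:
    - [-0.12, 0.25, 0, 0, 0, 0]
    - [-0.25, 0.5, 0, 0, 0, 0]
    - [-0.38, 0.75, 0, 0, 0, 0]
    - [-0.5, 1, 0, 0, 0, 0]
    - [-0.5, 1, 0, 0, 0, 0]

```text
time_s: 10.78
tcp_pos: [0.4818, -0.1641, 0.2168]
ee_rot: [179.9, 0.3, -0.2]
force: [-0.1, 0.3, -3.1]
grip_width: 0.0434
```

>>> drive_tool:
  increments:
    - [-0.12, 0.25, 0.1, 0, 0, 0]
    - [-0.25, 0.5, 0.2, 0, 0, 0]
    - [-0.38, 0.75, 0.3, 0, 0, 0]
    - [-0.45, 0.9, 0.4, 0, 0, 0]
    - [-0.488, 0.975, 0.5, 0, 0, 0]
    - [-0.488, 0.975, 0.5, 0, 0, 0]
    - [-0.488, 0.975, 0.5, 0, 0, 0]
    - [-0.488, 0.975, 0.5, 0, 0, 0]

```text
time_s: 11.45
tcp_pos: [0.4134, -0.3047, 0.1434]
ee_rot: [-179.9, 0.0, 0.1]
force: [-0.0, 0.6, -3.1]
grip_width: 0.0433
```

```bash
python3 - <<'E'
from h import *
s=sense(); print(s["tcp_pos"],s["ee_rot"],s["force"],s["grip_width"])
for n in("scene","wrist"):
    m=camera_model(n); im=snapshot(n); save(n+"6",im)
    if n=="scene":
        p=(313,235); a=cv2.resize(im[p[1]-45:p[1]+35,p[0]-40:p[0]+40],(400,400),interpolation=cv2.INTER_CUBIC)
        for d in(0,.0145,.018,.0325): print(d,proj(m,[[.5595,-.0085,.122-d-.003]]))
    else: print(proj(m,[[.412,-.3055,.005]])); b=cv2.resize(im,(533,400))
save("c6",np.hstack([a[:,70:330],b]))
E
```

```text
[ 0.41340654 -0.30473757  0.14335555] [-1.79934750e+02  2.39019687e-02  1.12617066e-01] [-0.02529422  0.64694575 -3.06801667] 0.04329079091757604
0 [[313.067749   219.31696664]]
0.0145 [[312.97852787 224.06743379]]
0.018 [[312.95733146 225.19595059]]
0.0325 [[312.87088534 229.7981889 ]]
[[315.26069155 233.47104375]]
```

View pics/c6.png

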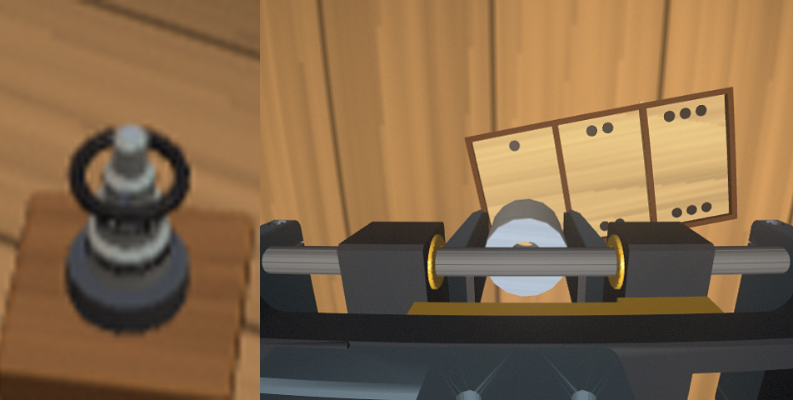

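The marker ring's centre is at scene row 224.4, against 224.1 predicted for 14.5 mm. The collar is over the place with one tack. Lowering.

>>> drive_tool:
  increments:
    - [0, 0, 0.12, 0, 0, 0]
    - [0, 0, 0.25, 0, 0, 0]
    - [0, 0, 0.38, 0, 0, 0]
    - [0, 0, 0.5, 0, 0, 0]
    - [0, 0, 0.6, 0, 0, 0]
    - [0, 0, 0.65, 0, 0, 0]
    - [0, 0, 0.68, 0, 0, 0]
    - [0, 0, 0.69, 0, 0, 0]
    - [0, 0, 0.69, 0, 0, 0]

```text
time_s: 12.3
tcp_pos: [0.4138, -0.3055, 0.0407]
ee_rot: [180.0, -0.1, 0.1]
force: [0.1, 0.7, -2.8]
grip_width: 0.0437
```

>>> drive_tool:
  increments:
    - [0, 0, 0.004, 0, 0, 0]
    - [0, 0, 0.008, 0, 0, 0]
    - [0, 0, 0.012, 0, 0, 0]
    - [0, 0, 0.015, 0, 0, 0]
    - [0, 0, 0.015, 0, 0, 0]

```text
time_s: 12.72
tcp_pos: [0.4134, -0.3057, 0.0384]
ee_rot: [180.0, -0.0, 0.1]
force: [-1.1, -0.1, 1.1]
grip_width: 0.0433
```

>>> drive_tool:
  increments:
    - [0, 0, 0, 0, 0, 0]
    - [0, 0, 0, 0, 0, 0]
    - [0, 0, 0, 0, 0, 0]
    - [0, 0, 0, 0, 0, 0]
    - [0, 0, 0, 0, 0, 0]
    - [0, 0, 0, 0, 0, 0]
    - [0, 0, 0, 0, 0, 0]
    - [0, 0, 0, 0, 0, 0]
    - [0, 0, 0, 0, 0, 0]
    - [0, 0, 0, 0, 0, 0]
  jaw: 1
  force: 10

```text
time_s: 13.55
tcp_pos: [0.4131, -0.3055, 0.0379]
ee_rot: [-180.0, -0.0, 0.1]
force: [0.3, -0.3, 0.7]
grip_width: 0.0909
```

>>> drive_tool:
  increments:
    - [0, 0, -0.1, 0, 0, 0]
    - [0, 0, -0.3, 0, 0, 0]
    - [0, 0, -0.55, 0, 0, 0]
    - [0, 0, -0.8, 0, 0, 0]
    - [0, 0, -1, 0, 0, 0]
    - [0, 0, -1, 0, 0, 0]
    - [0, 0, -1, 0, 0, 0]

```text
time_s: 14.13
tcp_pos: [0.4138, -0.306, 0.1896]
ee_rot: [179.9, -0.2, 0.1]
force: [-0.0, 0.4, -1.0]
grip_width: 0.0909
```

```bash
python3 - <<'E'
from h import *
s=sense(); print(s["tcp_pos"],s["force"],s["grip_width"])
m=camera_model("wrist"); im=snapshot("wrist"); save("w7",im); p=proj(m,[[.412,-.3055,.045]])[0]; print(p)
for c,ax in face(im,p,40): print(c,ax,onz(m,c,.045))
sc=snapshot("scene"); save("s7",sc)
save("c7",np.hstack([cv2.resize(im,(480,360)),sc[120:300,170:330].repeat(2,0).repeat(2,1)]))
E
```

```text
[ 0.41383079 -0.30600989  0.18964137] [-0.034623    0.41813698 -1.00310517] 0.09094283225172303
[314.83141116 229.77724353]
[317.43641663 227.61425018] (49.84598922729492, 51.08210372924805) [ 0.41412774 -0.30368184  0.045     ]
[317.41387558 228.07611084] (22.84923553466797, 23.006175994873047) [ 0.41411003 -0.30406879  0.045     ]
```

View pics/c7.png

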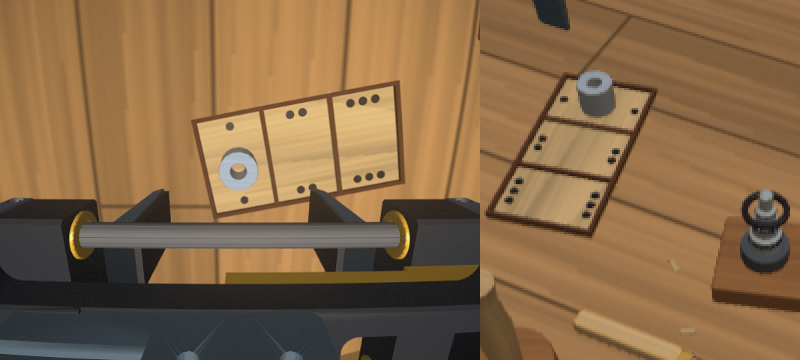

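The collar stands upright between the two single tacks, which are at (230,126) and (244,200) in the wrist half; the collar is at (238,170). The marker is down at the top step, the cone is up and the robot is clear. Handing in.

```bash
python3 -c "
from rig import order; print(order.close_job())"
```

```text
the job is handed in; nothing more can be done
None
```

I sized the collar from the cork pad and set it down upright in the one-tack tray place. I then handed the job in, at about 14 s of robot time. No verdict is reported.

- **Bore:** it measured about 0.4 of the 44 mm outside diameter, so 18 mm, which is the top step and the one-tack place.
- **Pressing:** the collar met the step where expected. I pressed to about 15 N in all, and from the spring figures the cone gave about 3 mm. A side force of about 2 N in x suggests it sat slightly off centre.
- **Marker:** after lifting off, the marker ring was within half a pixel of the position predicted for 14.5 mm. One pixel is about 3 mm there, so this fits the top step well but is a coarse check.
- **Placing:** touchdown changed the wrist force by only about 4 N. The last pictures show the collar standing upright between the two single tacks. It is within about 5 mm of the place centre, and the gripper is open and clear.
- **Disagreement:** the cameras differed from each other by 2–3 mm in absolute position. I worked from differences between views, and the collar went over the nose without catching.
- **Not re-measured:** I did not measure the other collars, mallet and chisel at the end, but the arm never came near them.

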